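# Pack the spare spotlight lamps

### The job

Pack the three screw-base spot lamps (the ones with a round steel screw cap on top) into the tray, each face down in the cradle made for its size: the large lamp in the widest recess, the medium one in the middle-sized recess, the small one in the narrowest, each resting flat on the bottom of its recess. Set the lamps down rather than dropping them, and leave the two look-alike lamps with the flat pin base, the paper cup and the tape roll where they are.

Things in the scene. Friction and masses are not known exactly. Their poses are not given: they have to be found in the camera images.
- lamp_large: large screw-base spot lamp, about 110 g, standing face down: silvery reflector 64 mm across (full width up to 14 mm, then a cone narrowing to 29 mm at 60 mm height), on top a round steel screw cap 27 mm in diameter from 60 to 86 mm height, to be gripped there, with a 4 mm black tip; 90 mm tall. Origin: centre of the underside (the lamp's face); z up the axis to the cap. Loose, on the bench.
- lamp_medium: medium screw-base spot lamp, about 70 g, standing face down: silvery reflector 50 mm across (full width up to 14 mm, then a cone narrowing to 19 mm at 48 mm height), on top a round steel screw cap 17 mm in diameter from 48 to 72 mm height, to be gripped there, with a 4 mm black tip; 76 mm tall. Origin: centre of the underside (the lamp's face); z up the axis to the cap. Loose, on the bench.
- lamp_small: small screw-base spot lamp, about 40 g, standing face down: silvery reflector 36 mm across (full width up to 14 mm, then a cone narrowing to 19 mm at 36 mm height), on top a round steel screw cap 17 mm in diameter from 36 to 60 mm height, to be gripped there, with a 4 mm black tip; 64 mm tall. Origin: centre of the underside (the lamp's face); z up the axis to the cap. Loose, on the bench.
- cradle_large: cradle for the large lamp: fixed grey block 96 x 96 x 30 mm with a round recess 80 mm wide, 18 mm deep, at its centre. The three cradles stand in a row, 99 mm apart, in a cardboard tray (306 x 108 mm, walls 5 mm lower than the blocks); their order varies. Origin: centre of the underside, 5 mm above the bench; recess floor 12 mm, top 30 mm above it; x along the row, z up.
- cradle_medium: cradle for the medium lamp: fixed grey block 96 x 96 x 30 mm with a round recess 66 mm wide, 18 mm deep, at its centre. The three cradles stand in a row, 99 mm apart, in a cardboard tray (306 x 108 mm, walls 5 mm lower than the blocks); their order varies. Origin: centre of the underside, 5 mm above the bench; recess floor 12 mm, top 30 mm above it; x along the row, z up.
- cradle_small: cradle for the small lamp: fixed grey block 96 x 96 x 30 mm with a round recess 52 mm wide, 18 mm deep, at its centre. The three cradles stand in a row, 99 mm apart, in a cardboard tray (306 x 108 mm, walls 5 mm lower than the blocks); their order varies. Origin: centre of the underside, 5 mm above the bench; recess floor 12 mm, top 30 mm above it; x along the row, z up.
- pin_lamp_large: look-alike that stays where it is: pin-base lamp with the same silvery reflector as the large lamp (64 mm across), face down, but on top a flat white ceramic slab 36 x 11 mm, 22 mm high (from 60 to 82 mm) with two thin 8 mm steel pins instead of a round screw cap. Origin: centre of the underside; x along the slab, z up. Loose.
- pin_lamp_medium: look-alike that stays where it is: pin-base lamp with the same silvery reflector as the medium lamp (50 mm across), face down, but on top a flat white ceramic slab 36 x 11 mm, 22 mm high (from 48 to 70 mm) with two thin 8 mm steel pins instead of a round screw cap. Origin: centre of the underside; x along the slab, z up. Loose.
- cup: white paper cup, bystander, 76 mm across the rim, 85 mm tall, upright on the bench. Origin: centre of the underside; z up. Loose.
- tape_roll: tan roll of tape, bystander, lying flat: a ring 100 mm across, hole 76 mm, 48 mm high. Origin: centre of the underside; z up. Loose.

How it is judged:
At the end, for the whole second after the job is handed in: Each screw-base lamp stands face down (tilt under 0.12 rad), at rest, on the recess floor of its own cradle (underside 7 to 17 mm above the cradle origin, within 12 mm of its centre); the pin-base lamps, cup and tape roll are within 25 mm of where they started (horizontal distance between lamp_large and cradle_large below 0.012 m and z of lamp_large in the frame of cradle_large between 0.007 and 0.017 m and angle between each of lamp_large, lamp_medium, lamp_small's own z axis and vertical below 0.12 rad and linear speed of each of lamp_large, lamp_medium, lamp_small below 0.02 m/s and horizontal distance between lamp_medium and cradle_medium below 0.012 m and z of lamp_medium in the frame of cradle_medium between 0.007 and 0.017 m and horizontal distance between lamp_small and cradle_small below 0.012 m and z of lamp_small in the frame of cradle_small between 0.007 and 0.017 m and distance of each of pin_lamp_large, pin_lamp_medium, cup, tape_roll from where it was at the start of the episode below 0.025 m); the robot touches nothing.
It fails at once if a pin-base lamp, the cup or the tape roll is shifted by 25 mm or more (distance of any of pin_lamp_large, pin_lamp_medium, cup, tape_roll from where it was at the start of the episode above 0.025 m).
It fails at once if a screw-base lamp is dropped from more than about 25 mm or thrown (faster than 0.7 m/s with no finger on it) ((linear speed of lamp_large above 0.7 m/s and contact force between the fingers and lamp_large below 0.01 N) or (linear speed of lamp_medium above 0.7 m/s and contact force between the fingers and lamp_medium below 0.01 N) or (linear speed of lamp_small above 0.7 m/s and contact force between the fingers and lamp_small below 0.01 N)).
It also fails if it takes over 128 s, if anything falls off the work surface, if the arm or the gripper's body presses on something with over 40 N, if the wrist force passes 120 N, or if a joint passes its speed limit or range.

### The arm

A 6-joint arm with a two-finger parallel gripper is mounted at the origin on the work surface. World frame = base frame: x ahead of the robot, y to its left, z up, the work surface at z = 0. Lengths are in m, angles in rad, forces in N, time in s.
With the tool pointing down it reaches from about 0.25 to 0.725 m from the base axis. Payload 4 kg.
Tool frame: the origin (TCP) lies midway between the tips of the shut fingers; the grasp point (between the pads) lies 19 mm behind it; y points along the fingers, x is the direction in which the jaws open and shut, and the axes are right-handed (so a half turn about y gives the same grasp; the last joint's range is limited). The gripper opens to 85 mm and grips with 20 to 120 N. Pads are 22 mm wide; open, the fingers measure 114 mm over their backs; the gripper's body (76 mm by 85 mm) begins 54 mm behind the grasp point. The pads swing forward as they close: fully open they stand 13 mm farther back than shut.
Start: joints at [-1.333, 0.241, 0.005, 1.335, 0, 1.571], TCP at [0.118, -0.486, 0.231] pointing down, gripper open.
Joint ranges: [-2.72, 2.72], [-1.05, 1.87], [-1.09, 1.28], [-1.99, 2.15], [-1.42, 1.44], [-3.14, 3.14]. Speed limits (rad/s): [2.79, 2.79, 3.14, 3.14, 3.14, 3.14].

### API

Orientations are given as a unit quaternion [x, y, z, w].
In Python, from workcell import bot gives the robot as it stands. The module is installed in compiled form; this text tells all that it offers.
- The arm moves only by the shell command python3 -m inch 'ROWS'. ROWS is text: rows parted by semicolons, each of 7 numbers parted by spaces: the turn, a rotation vector about the tool's x, y, z in degrees, then the shift along the tool's x, y, z in mm, then the closure, from 0 (fully open) to 1 (shut). In form: ax ay az dx dy dz fingers; .... A call has 1 to 12 rows; each row shifts and turns the commanded pose from where the row before left it, along the tool's axes as they then stand; what a row does not reach is not made up. A row lasts 1/8 s, in which the tool goes at most 62.5 mm and 10.7 degrees, less where a joint would pass 70% of its speed; a pose out of reach is approached as far as the arm can. A call with a gripper value outside its range is refused whole. The fingers move at their own pace and stop on an object; the grip force is fixed at half the most. Time passes only in rows, so rows that do not move let the fingers close. It gives the time, the measured TCP pose, the force and the opening at its end, in the units of the state.
- bot.get_obs(): the state, without advancing time (a new reading comes with each control period).
- bot.camera(name): name is "scene" or "top" or "wrist"; returns a dict with "color" (480x640x3 uint8, blue, green, red), "fx", "fy", "cx", "cy" (pixels), "extrinsics" (4x4, takes a point from world to camera coordinates). Camera axes: x right, y up, looking along -z (the intrinsics and any distortion apply to the point x, -y, -z); pixel columns grow to the right and rows downward; lengths in m; the calibration is good to about 2 mm. A picture is of the moment at which its call begins. There is no depth.
- bot.job_done(): hands the job in, once; it reports no verdict.
Trained networks look in the newest picture that a camera, given by its name, has taken for a name from the list of things; names that differ only in an ending like _2 or _b are one class to them, and where a whole thing is asked for, a point or a joint stands for the part that bears it (a point fixed in the world has none). Each returns a list of dicts, best first, with "conf" (0 to 1); they miss things now and then, are a little off and sometimes report something else, mostly with a low value. They report only what shows in the picture. A call takes as long as a camera call.
- bot.look_for(name, camera): "extent" ([left, top, right, bottom] in pixels, round what is visible of it).
- bot.cut_out(name, camera): "region" (480x640 bool, what is visible of it) and "extent" ([left, top, right, bottom] in pixels, round what is visible of it).
- bot.spot_point(name, camera): "point" ([column, row] in pixels: a listed point, or the origin of a listed thing).
The state is a dict: "clock": time; "joint_pos": joint angles; "joint_vel": joint speeds; "tau": joint torques, N m; "eef_pos": TCP position; "tool_rot": TCP orientation; "ft_force": force on the tool from outside, world axes, zero at the start; "ft_torque": the same for the moment, N m; "grip_width": finger opening in m.
Only numpy, scipy, OpenCV 4.12 (cv2) and the standard library are available. Lean on these libraries where they do the work, as an engineer would, in place of code of your own. Each camera call takes 0.05 s, during which the arm holds its last target.

## Working session

There is one attempt and no reset: what is moved stays moved. The work goes in short steps, Python scripts to look and compute and a shell command to move; the robot and the scene stay as the last step left them, time stands still between calls to the robot, and variables do not carry over. Pictures are saved under pics/ and viewed, and the job is handed in when it is done.

```bash
mkdir -p pics; ls; python3 - <<'E'
from workcell import bot
import cv2
o=bot.get_obs()
for k in o: print(k,o[k])
for n in ["scene","top","wrist"]:
    c=bot.camera(n); cv2.imwrite(f"pics/{n}0.png",c["color"]); print(n,c["fx"],c["fy"],c["cx"],c["cy"]); print(c["extrinsics"])
    print([k for k in c])
E
```

```text
pics
clock 0.0
joint_pos [-1.33300959e+00  2.41377345e-01  3.67135128e-03  1.33516768e+00
  3.16039169e-05  1.57081790e+00]
joint_vel [ 7.20072255e-06 -1.27466744e-03 -1.09780564e-03  2.36890347e-04
 -3.64343195e-04  3.31177244e-04]
tau [-2.37972054e-04 -3.72317111e+01  2.52408206e+01  1.71051087e-02
 -6.96785537e-05  4.25848881e-06]
eef_pos [ 0.11763353 -0.48530187  0.23041056]
tool_rot [-0.55530911  0.43773966 -0.43659892  0.55623481]
ft_force [-0.72256178  0.17553848 -0.25800223]
ft_torque [ 0.0075178  -0.07283711 -0.02338745]
grip_width 0.08525559001677185
scene 547.4095996625911 547.4095996625911 315.29124211271073 238.90725506875268
[[ 0.48164704  0.87622503  0.01567911 -0.24359283]
 [-0.60296567  0.31835138  0.73149491  0.31814557]
 [ 0.63596268 -0.36177632  0.68166661 -1.36579748]
 [ 0.          0.          0.          1.        ]]
['color', 'fx', 'fy', 'cx', 'cy', 'extrinsics']
top 481.25144191461914 481.25144191461914 314.914451821797 243.85613102857
[[ 0.00745294 -0.99996523  0.00374142 -0.03815525]
 [ 0.99241712  0.00785563  0.12266434 -0.56786431]
 [-0.12268947  0.00279884  0.99244116 -0.9276576 ]
 [ 0.          0.          0.          1.        ]]
['color', 'fx', 'fy', 'cx', 'cy', 'extrinsics']
wrist 391.73262488608066 391.73262488608066 317.5825132223839 237.00590335493484
[[ 0.23676541 -0.97156374 -0.00245799 -0.49933796]
 [ 0.91724752  0.22436146 -0.32911841  0.04292306]
 [ 0.32031099  0.07566927  0.94428546 -0.38292944]
 [ 0.          0.          0.          1.        ]]
['color', 'fx', 'fy', 'cx', 'cy', 'extrinsics']
```

View pics/top0.png

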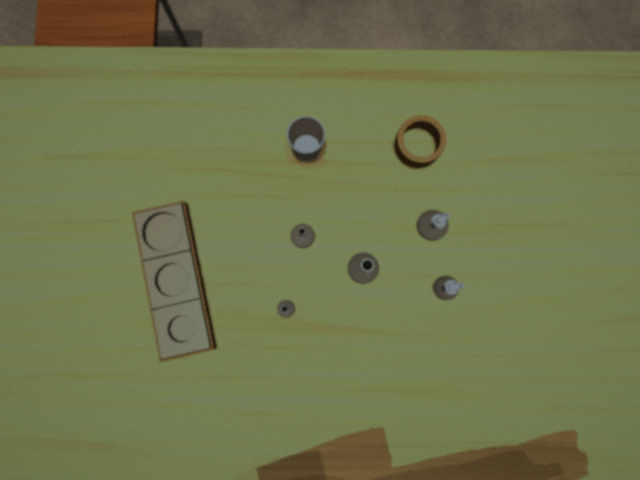

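View pics/scene0.png

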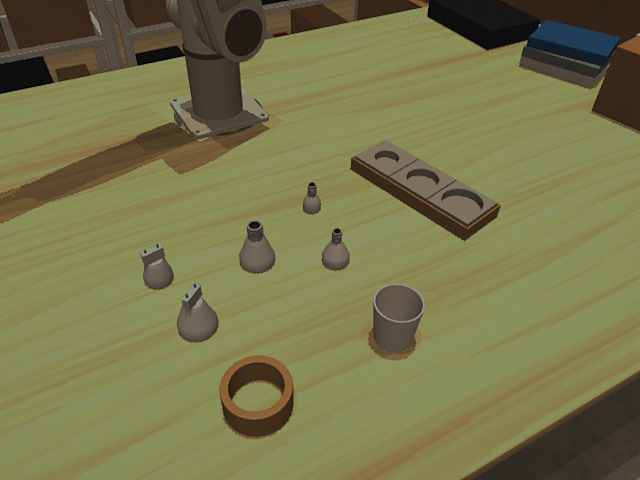

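View pics/wrist0.png

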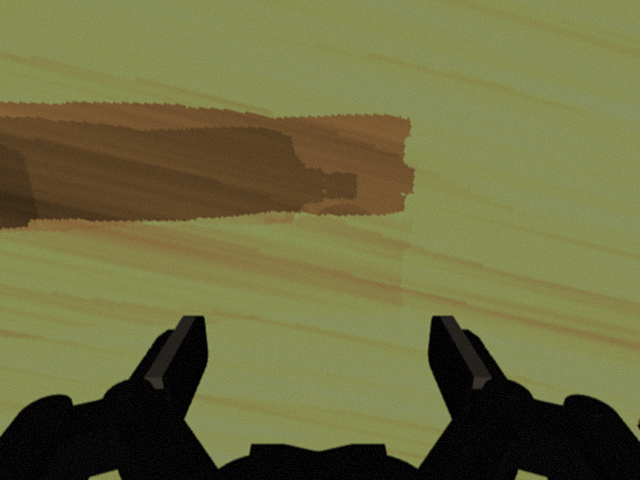

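Top view: large lamp near (363,267), medium (302,235), small (286,309). The cradles are large (163,232), medium (172,280) and small (181,328). Pin lamps are at (433,224) and (446,288), well to the right.

```bash
cat > h.py <<'E'
from workcell import bot
import numpy as np, cv2
from scipy.spatial.transform import Rotation as R
from scipy.optimize import least_squares
def ray(c,p):
    E=np.array(c["extrinsics"]);Rm=E[:3,:3];o=-Rm.T@E[:3,3]
    d=Rm.T@np.array([(p[0]-c["cx"])/c["fx"],-(p[1]-c["cy"])/c["fy"],-1.]);return o,d
def onz(c,p,z):
    o,d=ray(c,p);return o+d*(z-o[2])/d[2]
def proj(c,P):
    E=np.array(c["extrinsics"]);q=(E[:3,:3]@np.atleast_2d(P).T).T+E[:3,3]
    return np.c_[c["cx"]+c["fx"]*q[:,0]/-q[:,2],c["cy"]-c["fy"]*q[:,1]/-q[:,2]]
def tri(cs,ps):
    A=np.zeros((3,3));b=np.zeros(3)
    for c,p in zip(cs,ps):
        o,d=ray(c,p);d/=np.linalg.norm(d);M=np.eye(3)-np.outer(d,d);A+=M;b+=M@o
    return np.linalg.solve(A,b)
E
python3 - <<'E'
from h import *
print(R.from_quat(bot.get_obs()["tool_rot"]).as_matrix().round(3))
cs={n:bot.camera(n) for n in("top","scene")}
Z=dict(lamp_large=0,lamp_medium=0,lamp_small=0,cradle_large=.005,cradle_medium=.005,cradle_small=.005,pin_lamp_large=0,pin_lamp_medium=0,cup=0,tape_roll=0)
for n,z in Z.items():
    for k,c in cs.items():
        s=[(np.round(r["point"],1).tolist(),round(r["conf"],2),onz(c,r["point"],z)[:2].round(4).tolist()) for r in bot.spot_point(n,k)[:2]]
        l=[(np.round(r["extent"]).tolist(),round(r["conf"],2)) for r in bot.look_for(n,k)[:1]]
        print(n,k,s,l)
E
```

```text
[[ 0.236 -0.     0.972]
 [-0.972  0.002  0.236]
 [-0.002 -1.    -0.   ]]
lamp_large top [([357.8, 269.7], 0.87, [0.5195, -0.1227]), ([417.4, 143.7], 0.43, [0.7892, -0.2506])] [([345.0, 253.0, 377.0, 284.0], 0.56)]
lamp_large scene [([254.8, 261.4], 0.9, [0.5239, -0.1341]), ([390.7, 336.0], 0.49, [0.7763, -0.0123])] [([238.0, 218.0, 276.0, 272.0], 0.59)]
lamp_medium top [([305.6, 235.9], 0.57, [0.589, -0.0144])] [([293.0, 224.0, 311.0, 247.0], 0.67)]
lamp_medium scene [([333.3, 261.2], 0.72, [0.5896, -0.009])] [([320.0, 233.0, 347.0, 267.0], 0.94)]
lamp_small top [([285.8, 303.7], 0.72, [0.4489, 0.0246])] [([274.0, 295.0, 298.0, 320.0], 0.6)]
lamp_small scene [([257.2, 261.8], 0.74, [0.5268, -0.1307]), ([311.1, 212.6], 0.6, [0.4518, 0.0202])] [([301.0, 183.0, 318.0, 214.0], 0.63)]
cradle_large top [([166.1, 235.2], 0.65, [0.5874, 0.2736])] [([131.0, 204.0, 191.0, 259.0], 0.7)]
cradle_large scene [([460.3, 212.6], 0.74, [0.5946, 0.2792])] [([430.0, 182.0, 498.0, 226.0], 0.91)]
cradle_medium top [([176.8, 279.2], 0.79, [0.4969, 0.2477])] [([142.0, 250.0, 199.0, 309.0], 0.63)]
cradle_med
[... 551 characters left out ...]
951])] [([431.0, 275.0, 460.0, 300.0], 0.73)]
pin_lamp_medium scene [([158.3, 279.0], 0.58, [0.4849, -0.2992])] [([142.0, 241.0, 175.0, 286.0], 0.79)]
cup top [([358.1, 270.9], 0.65, [0.517, -0.1233]), ([304.8, 142.7], 0.56, [0.7893, -0.0107])] [([284.0, 111.0, 323.0, 162.0], 0.98)]
cup scene [([394.3, 336.9], 0.77, [0.7805, -0.0083]), ([386.3, 165.5], 0.34, [0.3877, 0.2436])] [([372.0, 286.0, 422.0, 352.0], 0.57)]
tape_roll top [([417.0, 140.2], 0.93, [0.7969, -0.2499]), ([306.4, 142.2], 0.62, [0.7904, -0.0141])] [([396.0, 113.0, 446.0, 168.0], 0.94)]
tape_roll scene [([257.9, 406.2], 0.78, [0.7889, -0.2483]), ([392.4, 337.4], 0.24, [0.7799, -0.0115])] [([222.0, 358.0, 297.0, 437.0], 0.73)]
```

```bash
cat > ov.py <<'E'
from h import *
import json,sys
def circ(c,im,x,y,z,r,col,s,off):
    a=np.linspace(0,2*np.pi,60)
    p=proj(c,np.c_[x+r*np.cos(a),y+r*np.sin(a),np.full(60,z)])
    cv2.polylines(im,[((p-off)*s).astype(int)],True,col,1)
def draw(est,tag):
    for k,(x0,y0,w,h,s) in dict(top=(125,195,260,195,3),scene=(235,130,266,150,3)).items():
        c=bot.camera(k);off=np.array([x0,y0])
        im=cv2.resize(c["color"][y0:y0+h,x0:x0+w],None,fx=s,fy=s,interpolation=cv2.INTER_CUBIC)
        im=np.clip(im.astype(int)*3//2,0,255).astype(np.uint8)
        for n,(x,y) in est.items():
            if n.startswith("lamp"):
                r,rc,H={"lamp_large":(.032,.0135,.086),"lamp_medium":(.025,.0085,.072),"lamp_small":(.018,.0085,.060)}[n]
                circ(c,im,x,y,.0,r,(0,0,255),s,off);circ(c,im,x,y,.014,r,(0,255,255),s,off);circ(c,im,x,y,H,rc,(255,255,0),s,off)
            else:
                circ(c,im,x,y,.035,{"cradle_large":.04,"cradle_medium":.033,"cradle_small":.026}[n],(0,0,255),s,off)
        cv2.imwrite(f"pics/ov_{k}_{tag}.png",im)
E
cat > est.py <<'E'
from h import *
A=np.array([[.5874,.2736],[.5946,.2792],[.4969,.2477],[.5013,.2468],[.3943,.2288],[.3973,.2338]])
t=np.repeat([1,0,-1],2)*.099
f=lambda v:np.r_[A[:,0]-v[0]-t*np.cos(v[2]),A[:,1]-v[1]-t*np.sin(v[2])]
v=least_squares(f,[.49,.25,.2]).x
est={n:(v[0]+k*.099*np.cos(v[2]),v[1]+k*.099*np.sin(v[2])) for n,k in zip(("cradle_large","cradle_medium","cradle_small"),(1,0,-1))}
est.update(lamp_large=(.5217,-.128),lamp_medium=(.589,-.0118),lamp_small=(.450,.0225))
E
python3 - <<'E'
from est import *; from ov import draw
print(v,est); draw(est,"a")
E
```

```text
[0.4953     0.25165    0.22706078] {'cradle_large': (np.float64(0.591758894172529), np.float64(0.2739363575986041)), 'cradle_medium': (np.float64(0.4953), np.float64(0.25165)), 'cradle_small': (np.float64(0.39884110582747107), np.float64(0.2293636424013959)), 'lamp_large': (0.5217, -0.128), 'lamp_medium': (0.589, -0.0118), 'lamp_small': (0.45, 0.0225)}
```

View pics/ov_top_a.png

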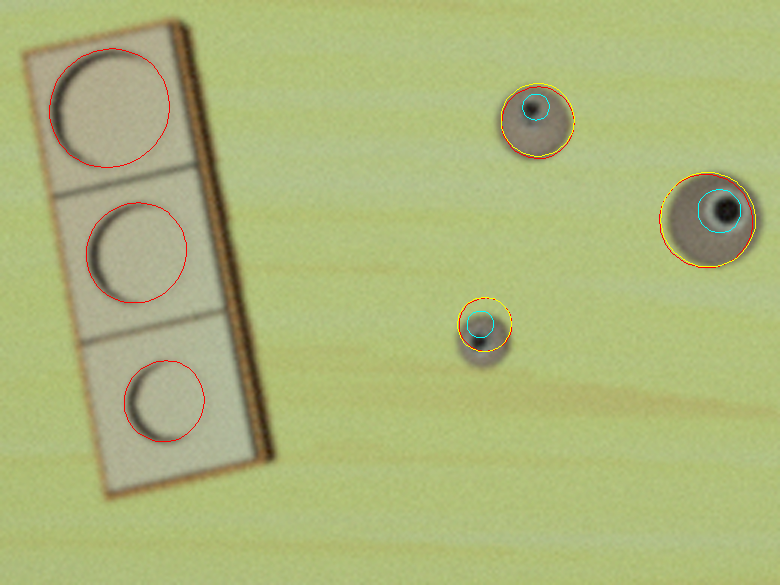

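View pics/ov_scene_a.png

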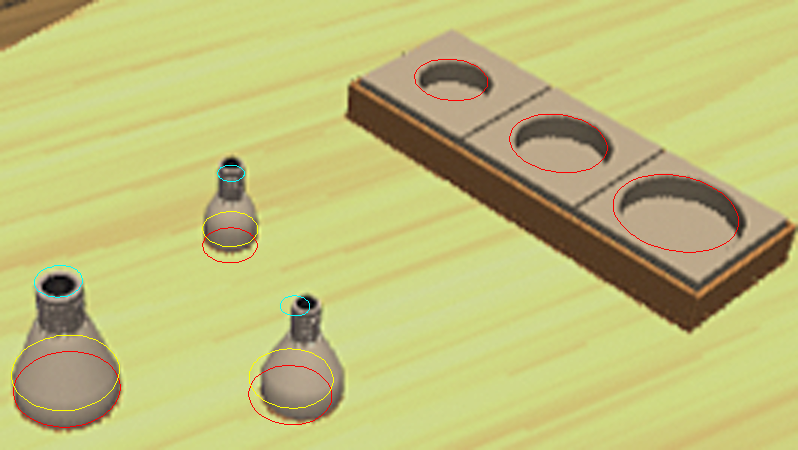

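```bash
sed -i 's/^est.update.*/est.update(lamp_large=(.522,-.1315),lamp_medium=(.588,-.007),lamp_small=(.4405,.0225))/' est.py
python3 - <<'E'
from est import *; from ov import draw
draw(est,"b")
a=cv2.imread("pics/ov_top_b.png")[50:400,430:];b=cv2.imread("pics/ov_scene_b.png")[100:,:400]
cv2.imwrite("pics/b.png",np.hstack([a,b]))
E
```

```text
(no output)
```

View pics/b.png

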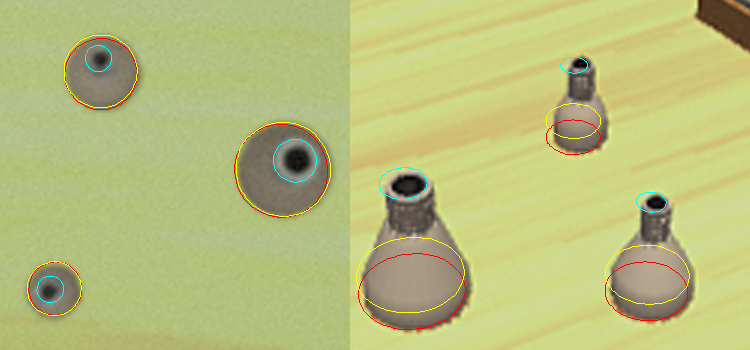

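```bash
sed -i 's/^est.update.*/est.update(lamp_large=(.522,-.1305),lamp_medium=(.588,-.006),lamp_small=(.4405,.0235))/' est.py
cat > go.py <<'E'
from est import *
import sys
def delta(name,z):
    o=bot.get_obs();M=R.from_quat(o["tool_rot"]).as_matrix()
    x,y=est[name] if isinstance(name,str) else name
    d=np.array([x,y,z])-o["eef_pos"]
    print("t",round(float(o["clock"]),2),"tcp",o["eef_pos"].round(4),"tool d mm",(M.T@d*1000).round(1))
    G=R.from_euler('z',v[2]).as_matrix()  # row frame
    want=np.c_[ G@[0,1,0],[0,0,-1],-(G@[1,0,0]) ]; 
    for w in (want,want*[-1,1,-1]): print(" turn to grid deg",(R.from_matrix(M.T@w).as_rotvec(degrees=True)).round(2))
    print(" j",np.array(o["joint_pos"]).round(3),"F",np.array(o["ft_force"]).round(1),"w",round(float(o["grip_width"]),4))
if __name__=="__main__": delta(sys.argv[1],float(sys.argv[2]))
E
python3 -m inch '0 -10 0 0 0 0 0;0 -10 0 0 0 0 0;0 0 0 0 0 0 0'; python3 go.py lamp_small 0.2
```

```text
clock: 2.82
eef_pos: [0.1178, -0.4859, 0.2313]
tool_rot: [0.623, -0.335, 0.335, -0.623]
ft_force: [-0.1, 0.2, 0.7]
grip_width: 0.0851
t 2.83 tcp [ 0.1178 -0.4859  0.2313] tool d mm [-246.6   31.3  550.3]
 turn to grid deg [   0.  -159.5    0. ]
 turn to grid deg [-0.  20.5  0. ]
 j [-1.333  0.241  0.005  1.335  0.     1.224] F [-0.1  0.2  0.7] w 0.0851
```

```bash
python3 -m inch '0 -10 0 0 0 0 0;0 -10 0 0 0 0 0;0 -10 0 0 0 0 0;0 -10 0 0 0 0 0;0 -10 0 0 0 0 0;0 -10 0 0 0 0 0;0 -10 0 0 0 0 0;0 -10 0 0 0 0 0'; python3 -m inch '0 -10 0 0 0 0 0;0 -10 0 0 0 0 0;0 -10 0 0 0 0 0;0 -10 0 0 0 0 0;0 -10 0 0 0 0 0;0 -10 0 0 0 0 0;0 -10 0 0 0 0 0;0 -9.5 0 0 0 0 0;0 0 0 0 0 0 0'; python3 go.py lamp_small 0.2
```

```text
clock: 3.82
eef_pos: [0.1178, -0.4859, 0.2313]
tool_rot: [0.692, 0.146, -0.146, -0.692]
ft_force: [0.3, 0.2, -0.3]
grip_width: 0.0857
clock: 4.95
eef_pos: [0.1178, -0.4859, 0.2313]
tool_rot: [-0.441, -0.553, 0.553, 0.441]
ft_force: [0.4, -0.0, 0.4]
grip_width: 0.085
t 4.95 tcp [ 0.1178 -0.4859  0.2313] tool d mm [ 424.7   31.3 -428.2]
 turn to grid deg [-0.   -0.13 -0.  ]
 turn to grid deg [  0.   179.87  -0.  ]
 j [-1.333  0.241  0.005  1.335 -0.    -1.558] F [ 0.4 -0.   0.4] w 0.085
```

```bash
python3 -m inch '0 0 0 30 0 -30 0;0 0 0 35 0 -35 0;0 0 0 35 0 -35 0;0 0 0 35 0 -35 0;0 0 0 35 0 -35 0;0 0 0 35 0 -35 0;0 0 0 35 0 -35 0;0 0 0 35 0 -35 0;0 0 0 35 0 -35 0;0 0 0 35 0 -35 0;0 0 0 35 0 -35 0;0 0 0 35 0 -35 0';python3 -m inch '0 0 0 10 10 -13 0; 0 0 0 0 0 0 0; 0 0 0 0 0 0 0';  python3 go.py lamp_small 0.2
python3 - <<'E'
from h import *
c=bot.camera("wrist");cv2.imwrite("pics/w1.png",c["color"])
E
```

```text
clock: 6.45
eef_pos: [0.4285, 0.014, 0.2316]
tool_rot: [0.441, 0.553, -0.553, -0.441]
ft_force: [1.2, -0.4, 0.5]
grip_width: 0.0855
clock: 6.82
eef_pos: [0.4372, 0.0242, 0.2212]
tool_rot: [-0.44, -0.553, 0.554, 0.44]
ft_force: [-0.9, -0.1, -0.4]
grip_width: 0.0855
t 6.83 tcp [0.4372 0.0242 0.2212] tool d mm [-1.4 21.2 -3. ]
 turn to grid deg [-0.07 -0.03 -0.01]
 turn to grid deg [ 2.0000e-02  1.7997e+02 -1.2000e-01]
 j [ 0.056  0.124 -0.166  1.282 -0.    -0.171] F [-0.9 -0.1 -0.4] w 0.0855
```

View pics/w1.png

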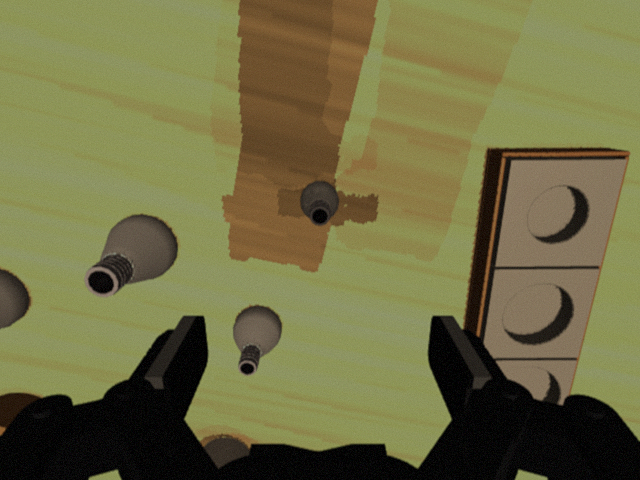

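Wrist view: small lamp tip (320,216), medium tip (248,368), large tip (102,281). I'll use these as a cross-check.

```bash
python3 - <<'E'
from est import *
c=bot.camera("wrist")
for n,p,z in(("lamp_small",(320,216),.064),("lamp_medium",(248,368),.076),("lamp_large",(102,281),.089)):
    print(n,onz(c,p,z).round(4),est[n])
im=c["color"].copy()
from ov import circ
for n in est:
    if n[0]=="c": circ(c,im,*est[n],.035,{"cradle_large":.04,"cradle_medium":.033,"cradle_small":.026}[n],(0,0,255),1,np.zeros(2))
    else: circ(c,im,*est[n],.014,{"lamp_large":.032,"lamp_medium":.025,"lamp_small":.018}[n],(0,0,255),1,np.zeros(2))
cv2.imwrite("pics/w1o.png",im)
E
```

```text
lamp_small [0.4402 0.0265 0.064 ] (0.4405, 0.0235)
lamp_medium [ 0.5874 -0.0046  0.076 ] (0.588, -0.006)
lamp_large [ 0.5226 -0.1285  0.089 ] (0.522, -0.1305)
```

View pics/w1o.png

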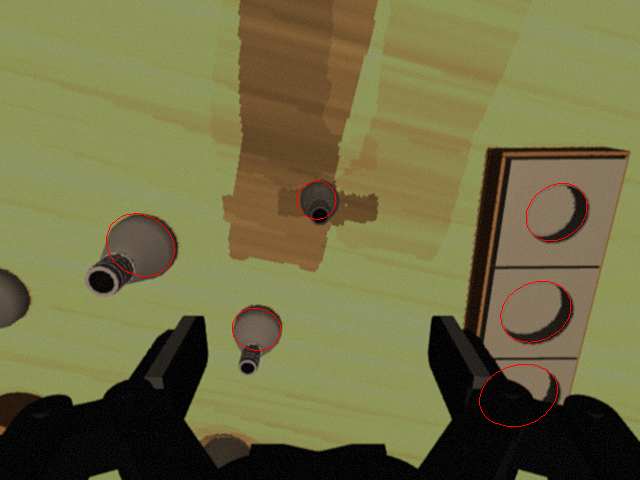

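```bash
sed -i 's/^est.update.*/est.update(lamp_large=(.522,-.1295),lamp_medium=(.588,-.005),lamp_small=(.4405,.025))/' est.py
python3 -m inch '0 0 0 0 20 -3 0;0 0 0 0 30 0 0;0 0 0 0 30 0 0;0 0 0 0 30 0 0;0 0 0 0 30 0 0;0 0 0 0 20 0 0;0 0 0 0 10 0 0;0 0 0 0 7 0 0; 0 0 0 0 5 0 0; 0 0 0 0 0 0 0;0 0 0 0 0 0 0'; python3 go.py lamp_small 0.038
```

```text
clock: 8.3
eef_pos: [0.4415, 0.0259, 0.0397]
tool_rot: [0.44, 0.554, -0.554, -0.439]
ft_force: [-0.1, 0.5, 0.0]
grip_width: 0.0854
t 8.3 tcp [0.4415 0.0259 0.0397] tool d mm [-0.7  1.7  1.1]
 turn to grid deg [ 0.05  0.12 -0.01]
 turn to grid deg [-1.0000e-02 -1.7988e+02 -8.0000e-02]
 j [ 0.059  0.316 -0.447  0.806  0.    -0.171] F [-0.1  0.5  0. ] w 0.0854
```

```bash
python3 -m inch '0 0 0 0 1.5 0 0;0 0 0 0 0 0 0.5;0 0 0 0 0 0 0.7;0 0 0 0 0 0 1;0 0 0 0 0 0 1;0 0 0 0 0 0 1;0 0 0 0 0 0 1;0 0 0 0 0 0 1;0 0 0 0 0 0 1'; python3 go.py lamp_small 0.038
python3 - <<'E'
from h import *
c=bot.camera("wrist");cv2.imwrite("pics/w2.png",c["color"])
c=bot.camera("scene");cv2.imwrite("pics/s2.png",cv2.resize(c["color"][100:300,200:400],None,fx=3,fy=3))
E
```

```text
clock: 9.43
eef_pos: [0.4411, 0.0259, 0.0379]
tool_rot: [0.44, 0.554, -0.554, -0.44]
ft_force: [-1.3, -0.1, 3.2]
grip_width: 0.015
t 9.43 tcp [0.4411 0.0259 0.0379] tool d mm [-0.7 -0.1  0.8]
 turn to grid deg [0.01 0.12 0.  ]
 turn to grid deg [ 1.0000e-02 -1.7988e+02 -2.0000e-02]
 j [ 0.059  0.319 -0.449  0.802  0.    -0.171] F [-1.3 -0.1  3.2] w 0.015
```

View pics/w2.png

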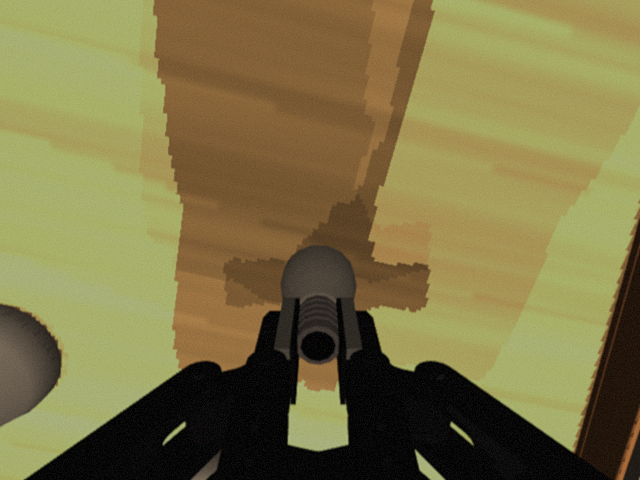

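View pics/s2.png

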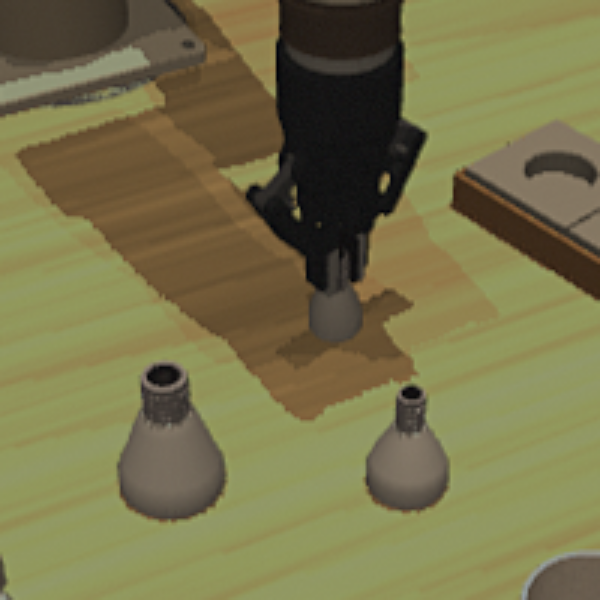

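```bash
python3 -m inch '0 0 0 0 -5 0 1;0 0 0 0 -15 0 1;0 0 0 0 -20 0 1;0 0 0 0 -15 0 1;0 0 0 0 -5 0 1;0 0 0 0 0 0 1'; python3 go.py cradle_small 0.098
python3 - <<'E'
from h import *
c=bot.camera("scene");cv2.imwrite("pics/s3.png",cv2.resize(c["color"][100:300,200:400],None,fx=3,fy=3))
E
```

```text
clock: 10.28
eef_pos: [0.4411, 0.0258, 0.0978]
tool_rot: [0.44, 0.554, -0.554, -0.439]
ft_force: [-0.4, 0.1, 0.5]
grip_width: 0.0144
t 10.28 tcp [0.4411 0.0258 0.0978] tool d mm [ 2.078e+02 -2.000e-01 -5.100e+00]
 turn to grid deg [ 0.02  0.11 -0.01]
 turn to grid deg [-1.0000e-02 -1.7989e+02 -3.0000e-02]
 j [ 0.058  0.238 -0.372  0.961 -0.    -0.171] F [-0.4  0.1  0.5] w 0.0144
```

View pics/s3.png

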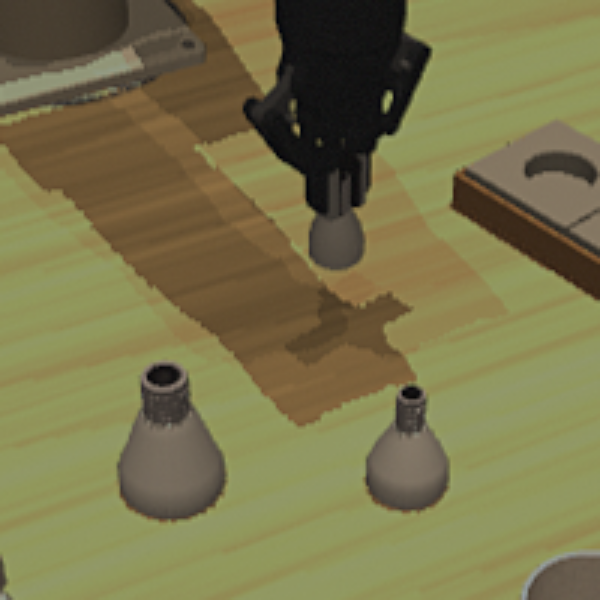

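Lamp lifted upright. Next, carry it to the small cradle.

```bash
python3 -m inch '0 0 0 10 0 0 1;0 0 0 20 0 -1 1;0 0 0 25 0 -1 1;0 0 0 30 0 -1 1;0 0 0 30 0 -1 1;0 0 0 30 0 -1 1;0 0 0 28 0 0 1;0 0 0 20 0 0 1;0 0 0 10 0 0 1;0 0 0 5 0 0 1;0 0 0 0 0 0 1;0 0 0 0 0 0 1'; python3 go.py cradle_small 0.057
python3 - <<'E'
from h import *
for n in("wrist","scene","top"):
    c=bot.camera(n);im=c["color"]
    if n=="scene": im=cv2.resize(im[80:240,320:510],None,fx=2,fy=2)
    if n=="top": im=cv2.resize(im[190:370,120:300],None,fx=2,fy=2)
    if n=="wrist": im=im[100:]
    cv2.imwrite(f"pics/{n}4.png",im)
a=cv2.imread("pics/scene4.png");b=cv2.imread("pics/top4.png")
print(a.shape,b.shape)
cv2.imwrite("pics/c4.png",np.hstack([a,b[:320]]))
E
```

```text
clock: 11.82
eef_pos: [0.3987, 0.229, 0.0977]
tool_rot: [-0.44, -0.554, 0.554, 0.44]
ft_force: [0.7, 0.7, -1.5]
grip_width: 0.0149
t 11.82 tcp [0.3987 0.229  0.0977] tool d mm [ 0.4 40.7 -0.2]
 turn to grid deg [-0.01  0.06 -0.02]
 turn to grid deg [-3.0000e-02 -1.7994e+02  2.0000e-02]
 j [ 0.521  0.27  -0.327  0.974 -0.     0.293] F [ 0.7  0.7 -1.5] w 0.0149
(320, 380, 3) (360, 360, 3)
```

View pics/c4.png

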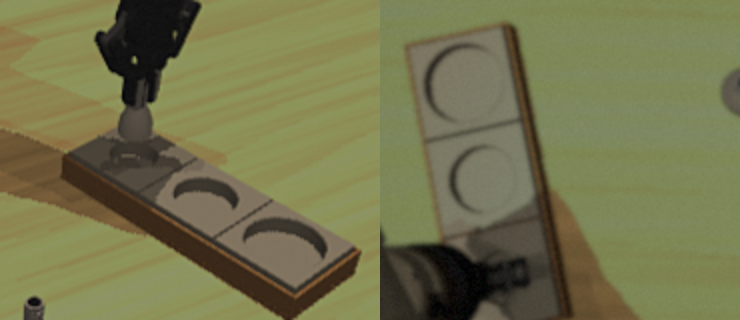

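View pics/wrist4.png

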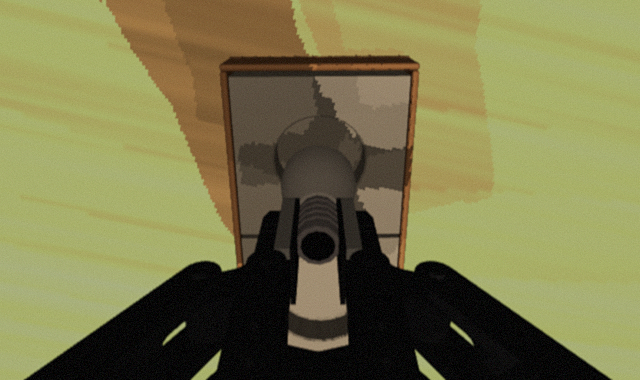

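```bash
python3 -m inch '0 0 0 0 5 0 1;0 0 0 0 10 0 1;0 0 0 0 10 0 1;0 0 0 0 8 0 1;0 0 0 0 5 0 1;0 0 0 0 2 0 1;0 0 0 0 2 0 1;0 0 0 0 0.5 0 1;0 0 0 0 0 0 1;0 0 0 0 0 0 1'; python3 go.py cradle_small 0.055
```

```text
clock: 13.22
eef_pos: [0.3988, 0.2296, 0.0555]
tool_rot: [0.44, 0.554, -0.554, -0.44]
ft_force: [0.3, -0.4, -0.4]
grip_width: 0.0148
t 13.22 tcp [0.3988 0.2296 0.0555] tool d mm [-0.3  0.5  0. ]
 turn to grid deg [0.02 0.12 0.01]
 turn to grid deg [ 1.0000e-02 -1.7988e+02 -4.0000e-02]
 j [ 0.522  0.324 -0.382  0.864 -0.     0.293] F [ 0.3 -0.4 -0.4] w 0.0148
```

```bash
python3 -m inch '0 0 0 0 0.5 0 1;0 0 0 0 0 0 0.8;0 0 0 0 0 0 0.7;0 0 0 0 0 0 0.5;0 0 0 0 0 0 0.5;0 0 0 0 0 0 0.5;0 0 0 0 -20 0 0.4;0 0 0 0 -40 0 0.3;0 0 0 0 -50 0 0;0 0 0 0 -35 0 0;0 0 0 0 0 0 0'; python3 go.py lamp_medium 0.2
python3 - <<'E'
from h import *
c=bot.camera("scene");cv2.imwrite("pics/s5.png",cv2.resize(c["color"][80:280,280:520],None,fx=3,fy=3))
c=bot.camera("wrist");cv2.imwrite("pics/w5.png",c["color"])
E
```

```text
clock: 14.6
eef_pos: [0.4006, 0.2307, 0.203]
tool_rot: [0.44, 0.556, -0.552, -0.439]
ft_force: [0.1, 0.3, -0.8]
grip_width: 0.0855
t 14.6 tcp [0.4006 0.2307 0.203 ] tool d mm [-272.1    3.3 -129. ]
 turn to grid deg [0.39 0.12 0.12]
 turn to grid deg [   0.19 -179.88   -0.61]
 j [ 0.522  0.176 -0.152  1.236  0.     0.293] F [ 0.1  0.3 -0.8] w 0.0855
```

View pics/s5.png

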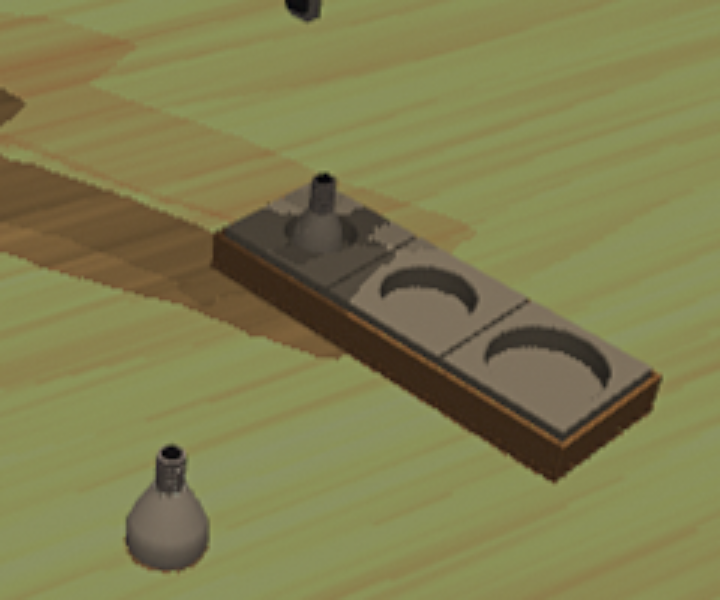

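View pics/w5.png

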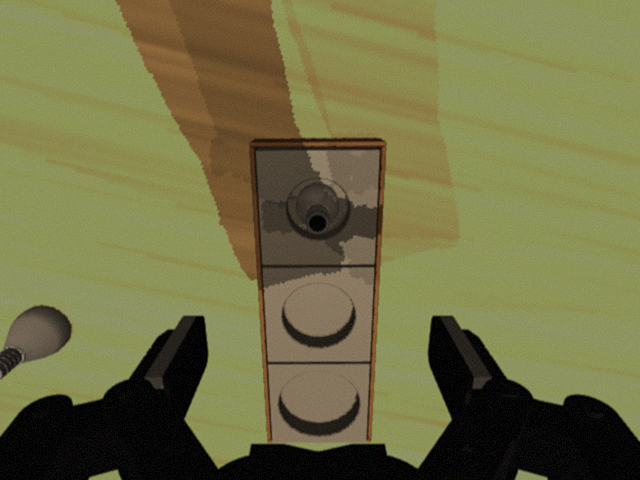

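Small lamp is seated upright and centred. Medium lamp next.

```bash
python3 -m inch '0 0 0 -20 0 -10 0;0 0 0 -35 0 -17 0;0 0 0 -40 0 -19 0;0 0 0 -40 0 -19 0;0 0 0 -40 0 -19 0;0 0 0 -40 0 -19 0;0 0 0 -35 0 -16 0;0 0 0 -22 0 -10 0;0 0 0 0 0 0 0;0 0 0 0 0 0 0'; python3 go.py lamp_medium 0.0495
python3 - <<'E'
from est import *
from ov import circ
c=bot.camera("wrist");im=c["color"].copy()
circ(c,im,*est["lamp_medium"],.072,.0085,(0,0,255),1,np.zeros(2))
circ(c,im,*est["lamp_large"],.086,.0135,(0,0,255),1,np.zeros(2))
cv2.imwrite("pics/w6.png",im)
E
```

```text
clock: 15.95
eef_pos: [0.5849, -0.0056, 0.1983]
tool_rot: [-0.439, -0.553, 0.554, 0.441]
ft_force: [0.6, -0.5, 0.1]
grip_width: 0.0855
t 15.95 tcp [ 0.5849 -0.0056  0.1983] tool d mm [ -0.3 148.8  -3.6]
 turn to grid deg [-0.17  0.13  0.07]
 turn to grid deg [ 1.0000e-01 -1.7987e+02  2.7000e-01]
 j [-0.01   0.427  0.184  1.331  0.    -0.239] F [ 0.6 -0.5  0.1] w 0.0855
```

View pics/w6.png

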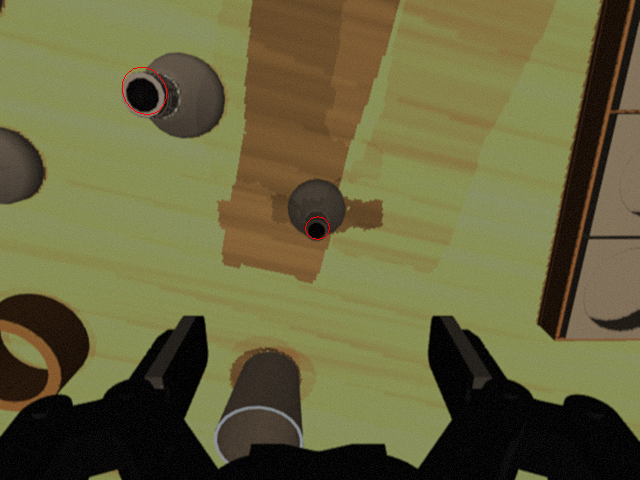

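```bash
python3 -m inch '0 0 0 0 15 -2 0;0 0 0 0 30 -1 0;0 0 0 0 30 0 0;0 0 0 0 30 0 0;0 0 0 0 20 0 0;0 0 0 0 12 0 0;0 0 0 0 7 0 0; 0 0 0 0 5 0 0; 0 0 0 0 0 0 0;0 0 0 0 0 0 0;0 0 0 0 0 0 0'; python3 go.py lamp_medium 0.0495
```

```text
clock: 17.38
eef_pos: [0.5894, -0.0054, 0.0514]
tool_rot: [0.44, 0.554, -0.554, -0.439]
ft_force: [0.2, -0.6, -0.3]
grip_width: 0.0851
t 17.38 tcp [ 0.5894 -0.0054  0.0514] tool d mm [0.7 1.9 1.3]
 turn to grid deg [ 0.06  0.11 -0.02]
 turn to grid deg [-3.0000e-02 -1.7989e+02 -9.0000e-02]
 j [-0.009  0.546 -0.029  0.995 -0.    -0.238] F [ 0.2 -0.6 -0.3] w 0.0851
```

```bash
python3 -m inch '0 0 0 0 1.5 1 0;0 0 0 0 0 0 0.5;0 0 0 0 0 0 0.7;0 0 0 0 0 0 1;0 0 0 0 0 0 1;0 0 0 0 0 0 1;0 0 0 0 0 0 1;0 0 0 0 0 0 1;0 0 0 0 0 0 1'; python3 go.py lamp_medium 0.05
python3 -m inch '0 0 0 0 -5 0 1;0 0 0 0 -15 0 1;0 0 0 0 -20 0 1;0 0 0 0 -15 0 1;0 0 0 0 -5 0 1;0 0 0 0 0 0 1'; python3 go.py cradle_medium 0.11
python3 - <<'E'
from h import *
c=bot.camera("scene");cv2.imwrite("pics/s7.png",cv2.resize(c["color"][130:330,220:460],None,fx=3,fy=3))
E
```

```text
clock: 18.5
eef_pos: [0.5882, -0.0056, 0.0495]
tool_rot: [0.44, 0.554, -0.554, -0.439]
ft_force: [0.4, -0.1, 0.9]
grip_width: 0.015
t 18.5 tcp [ 0.5882 -0.0056  0.0495] tool d mm [ 0.7 -0.5  0.1]
 turn to grid deg [ 0.03  0.12 -0.01]
 turn to grid deg [-2.0000e-02 -1.7988e+02 -5.0000e-02]
 j [-0.01   0.546 -0.034  0.99  -0.    -0.239] F [ 0.4 -0.1  0.9] w 0.015
clock: 19.25
eef_pos: [0.5881, -0.0056, 0.1097]
tool_rot: [0.44, 0.554, -0.554, -0.439]
ft_force: [0.2, -0.3, -1.1]
grip_width: 0.0149
t 19.25 tcp [ 0.5881 -0.0056  0.1097] tool d mm [271.6  -0.4  32. ]
 turn to grid deg [ 0.04  0.11 -0.01]
 turn to grid deg [-1.0000e-02 -1.7989e+02 -6.0000e-02]
 j [-0.01   0.488  0.042  1.124  0.    -0.239] F [ 0.2 -0.3 -1.1] w 0.0149
```

View pics/s7.png

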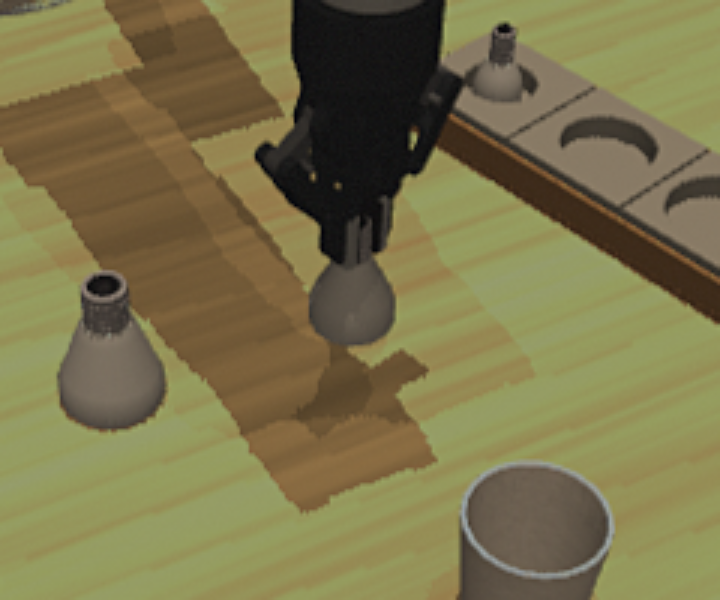

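Medium lamp held upright.

```bash
python3 -m inch '0 0 0 11 0 2 1;0 0 0 25 0 3 1;0 0 0 35 0 4 1;0 0 0 40 0 5 1;0 0 0 40 0 5 1;0 0 0 40 0 5 1;0 0 0 35 0 4 1;0 0 0 25 0 3 1;0 0 0 14 0 1 1;0 0 0 6 0 0 1;0 0 0 0 0 0 1;0 0 0 0 0 0 1'; python3 go.py cradle_medium 0.067
python3 - <<'E'
from h import *
c=bot.camera("scene");a=cv2.resize(c["color"][80:260,320:510],None,fx=2,fy=2)
c=bot.camera("wrist");b=c["color"][120:]
cv2.imwrite("pics/c8.png",np.hstack([a,b[:360,120:520]]))
E
```

```text
clock: 20.8
eef_pos: [0.4956, 0.2502, 0.1092]
tool_rot: [-0.44, -0.553, 0.554, 0.44]
ft_force: [-0.4, 0.9, 0.1]
grip_width: 0.0151
t 20.8 tcp [0.4956 0.2502 0.1092] tool d mm [ 1.4 42.2 -0. ]
 turn to grid deg [-0.01  0.05 -0.02]
 turn to grid deg [-3.0000e-02 -1.7995e+02  1.0000e-02]
 j [ 0.468  0.429 -0.055  1.087 -0.     0.24 ] F [-0.4  0.9  0.1] w 0.0151
```

View pics/c8.png

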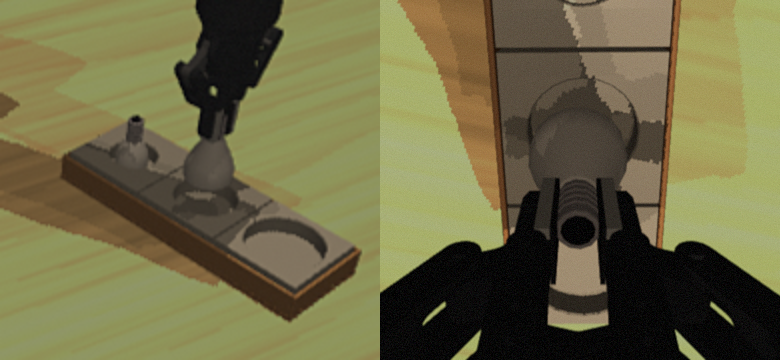

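```bash
python3 -m inch '0 0 0 1 5 0 1;0 0 0 0 10 0 1;0 0 0 0 10 0 1;0 0 0 0 8 0 1;0 0 0 0 5 0 1;0 0 0 0 2 0 1;0 0 0 0 2 0 1;0 0 0 0 0 0 1;0 0 0 0 0 0 1'; python3 go.py cradle_medium 0.067
```

```text
clock: 22.02
eef_pos: [0.4953, 0.2521, 0.0676]
tool_rot: [0.44, 0.554, -0.554, -0.439]
ft_force: [0.2, 0.7, 0.5]
grip_width: 0.0146
t 22.02 tcp [0.4953 0.2521 0.0676] tool d mm [-0.4  0.6  0.1]
 turn to grid deg [0.03 0.11 0.01]
 turn to grid deg [ 1.0000e-02 -1.7989e+02 -5.0000e-02]
 j [ 0.471  0.471 -0.109  0.99  -0.     0.242] F [0.2 0.7 0.5] w 0.0146
```

```bash
python3 -m inch '0 0 0 0 0.8 0 1;0 0 0 0 0 0 1;0 0 0 0 0 0 0.8;0 0 0 0 0 0 0.7;0 0 0 0 0 0 0.5;0 0 0 0 0 0 0.5;0 0 0 0 0 0 0.5;0 0 0 0 -20 0 0.4;0 0 0 0 -40 0 0.3;0 0 0 0 -45 0 0;0 0 0 0 -30 0 0;0 0 0 0 0 0 0'; python3 go.py lamp_large 0.2
python3 - <<'E'
from h import *
c=bot.camera("scene");a=cv2.resize(c["color"][80:260,320:510],None,fx=2,fy=2)
c=bot.camera("wrist");b=c["color"][120:]
cv2.imwrite("pics/c9.png",np.hstack([a,b[:360,120:520]]))
E
```

```text
clock: 23.52
eef_pos: [0.4968, 0.2529, 0.2046]
tool_rot: [0.441, 0.556, -0.552, -0.439]
ft_force: [0.4, 0.2, 0.2]
grip_width: 0.0851
t 23.52 tcp [0.4968 0.2529 0.2046] tool d mm [-378.1    3.6   62.3]
 turn to grid deg [0.37 0.11 0.09]
 turn to grid deg [ 1.4000e-01 -1.7989e+02 -5.8000e-01]
 j [0.471 0.361 0.102 1.305 0.    0.242] F [0.4 0.2 0.2] w 0.0851
```

View pics/c9.png

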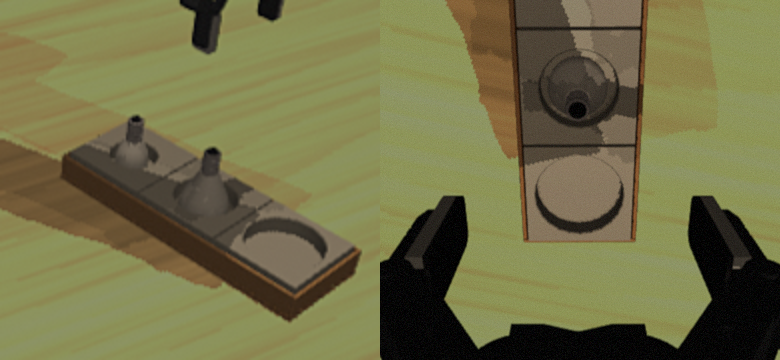

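```bash
python3 -m inch '0 0 0 -20 0 4 0;0 0 0 -35 0 6 0;0 0 0 -45 0 8 0;0 0 0 -45 0 8 0;0 0 0 -45 0 7 0;0 0 0 -45 0 7 0;0 0 0 -45 0 7 0;0 0 0 -45 0 7 0;0 0 0 -35 0 5 0;0 0 0 -18 0 3 0;0 0 0 0 0 0 0;0 0 0 0 0 0 0'; python3 go.py lamp_large 0.062
python3 - <<'E'
from est import *
from ov import circ
c=bot.camera("wrist");im=c["color"].copy()
circ(c,im,*est["lamp_large"],.086,.0135,(0,0,255),1,np.zeros(2))
cv2.imwrite("pics/w10.png",im)
E
```

```text
clock: 25.12
eef_pos: [0.5201, -0.1293, 0.2011]
tool_rot: [0.439, 0.554, -0.554, -0.44]
ft_force: [0.0, 0.6, 0.4]
grip_width: 0.0855
t 25.12 tcp [ 0.5201 -0.1293  0.2011] tool d mm [ -0.8 139.1  -1.9]
 turn to grid deg [-0.04  0.17  0.06]
 turn to grid deg [ 9.0000e-02 -1.7983e+02  7.0000e-02]
 j [-2.440e-01  3.270e-01  4.300e-02  1.288e+00  1.000e-03 -4.740e-01] F [0.  0.6 0.4] w 0.0855
```

View pics/w10.png

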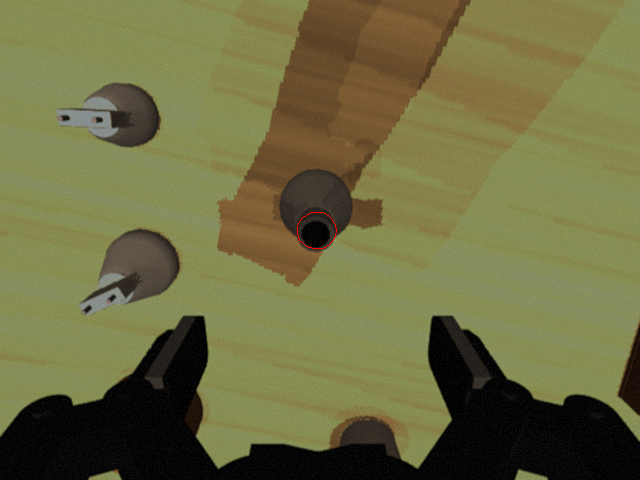

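```bash
python3 -m inch '0 0 0 0 15 -2 0;0 0 0 0 30 0 0;0 0 0 0 30 0 0;0 0 0 0 25 0 0;0 0 0 0 18 0 0;0 0 0 0 10 0 0;0 0 0 0 7 0 0; 0 0 0 0 3 0 0; 0 0 0 0 0 0 0;0 0 0 0 0 0 0;0 0 0 0 0 0 0'; python3 go.py lamp_large 0.061
```

```text
clock: 26.55
eef_pos: [0.5228, -0.1299, 0.064]
tool_rot: [0.44, 0.554, -0.554, -0.439]
ft_force: [0.3, -0.3, 0.5]
grip_width: 0.0854
t 26.55 tcp [ 0.5228 -0.1299  0.064 ] tool d mm [0.6 3.  0.7]
 turn to grid deg [ 0.05  0.11 -0.02]
 turn to grid deg [-4.0000e-02 -1.7989e+02 -8.0000e-02]
 j [-0.244  0.445 -0.163  0.962  0.    -0.472] F [ 0.3 -0.3  0.5] w 0.0854
```

```bash
python3 -m inch '0 0 0 0 3 0 0;0 0 0 0 0 0 0.4;0 0 0 0 0 0 0.6;0 0 0 0 0 0 1;0 0 0 0 0 0 1;0 0 0 0 0 0 1;0 0 0 0 0 0 1;0 0 0 0 0 0 1;0 0 0 0 0 0 1'; python3 go.py lamp_large 0.061
python3 -m inch '0 0 0 0 -5 0 1;0 0 0 0 -15 0 1;0 0 0 0 -20 0 1;0 0 0 0 -15 0 1;0 0 0 0 -5 0 1;0 0 0 0 0 0 1'; python3 go.py cradle_large 0.121
python3 - <<'E'
from h import *
c=bot.camera("scene");cv2.imwrite("pics/s11.png",cv2.resize(c["color"][130:330,130:370],None,fx=3,fy=3))
E
```

```text
clock: 27.68
eef_pos: [0.5227, -0.1299, 0.0607]
tool_rot: [0.44, 0.554, -0.554, -0.439]
ft_force: [0.8, -2.3, 1.8]
grip_width: 0.0253
t 27.68 tcp [ 0.5227 -0.1299  0.0607] tool d mm [ 0.6 -0.3  0.6]
 turn to grid deg [ 0.03  0.11 -0.03]
 turn to grid deg [-5.0000e-02 -1.7989e+02 -4.0000e-02]
 j [-0.244  0.449 -0.166  0.955 -0.    -0.472] F [ 0.8 -2.3  1.8] w 0.0253
clock: 28.42
eef_pos: [0.5226, -0.1297, 0.1208]
tool_rot: [0.44, 0.554, -0.554, -0.439]
ft_force: [0.2, -0.3, -1.2]
grip_width: 0.0252
t 28.43 tcp [ 0.5226 -0.1297  0.1208] tool d mm [ 3.774e+02 -2.000e-01 -1.590e+02]
 turn to grid deg [ 0.03  0.12 -0.02]
 turn to grid deg [-2.0000e-02 -1.7988e+02 -5.0000e-02]
 j [-0.243  0.387 -0.087  1.096  0.    -0.472] F [ 0.2 -0.3 -1.2] w 0.0252
```

View pics/s11.png

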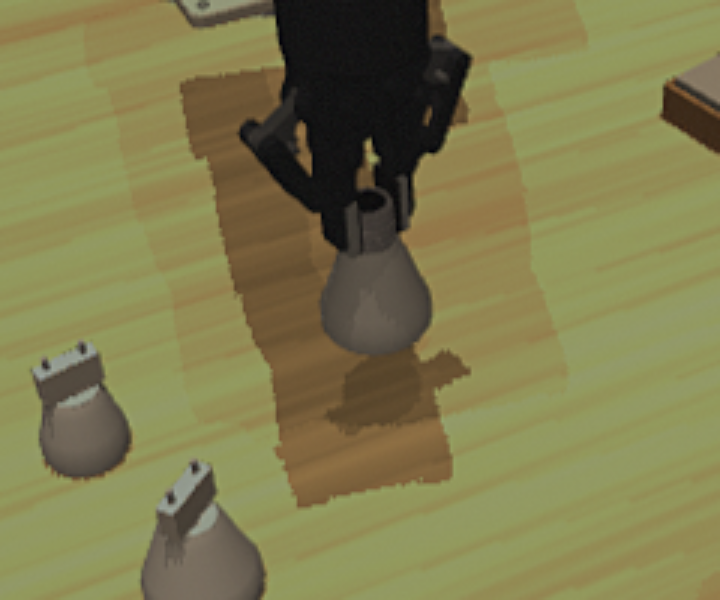

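```bash
python3 -m inch '0 0 0 10 0 -4 1;0 0 0 25 0 -10 1;0 0 0 35 0 -15 1;0 0 0 42 0 -18 1;0 0 0 45 0 -19 1;0 0 0 45 0 -19 1;0 0 0 45 0 -19 1;0 0 0 42 0 -18 1;0 0 0 35 0 -15 1;0 0 0 28 0 -12 1;0 0 0 16 0 -7 1;0 0 0 8 0 -3 1'; python3 -m inch '0 0 0 1 0 0 1;0 0 0 0 0 0 1;0 0 0 0 0 0 1';python3 go.py cradle_large 0.078
python3 - <<'E'
from h import *
c=bot.camera("scene");a=cv2.resize(c["color"][80:260,320:510],None,fx=2,fy=2)
c=bot.camera("wrist");b=c["color"][120:]
cv2.imwrite("pics/c12.png",np.hstack([a,b[:360,120:520]]))
E
```

```text
clock: 29.98
eef_pos: [0.5915, 0.2733, 0.1198]
tool_rot: [-0.439, -0.554, 0.555, 0.439]
ft_force: [-0.3, -1.1, -1.5]
grip_width: 0.025
clock: 30.35
eef_pos: [0.5918, 0.2725, 0.1207]
tool_rot: [-0.44, -0.553, 0.554, 0.44]
ft_force: [-0.0, 0.2, -0.8]
grip_width: 0.0257
t 30.35 tcp [0.5918 0.2725 0.1207] tool d mm [ 1.4 42.7 -0.3]
 turn to grid deg [-0.    0.03 -0.01]
 turn to grid deg [-2.0000e-02 -1.7997e+02  0.0000e+00]
 j [ 0.432  0.602  0.266  1.235 -0.     0.204] F [-0.   0.2 -0.8] w 0.0257
```

View pics/c12.png

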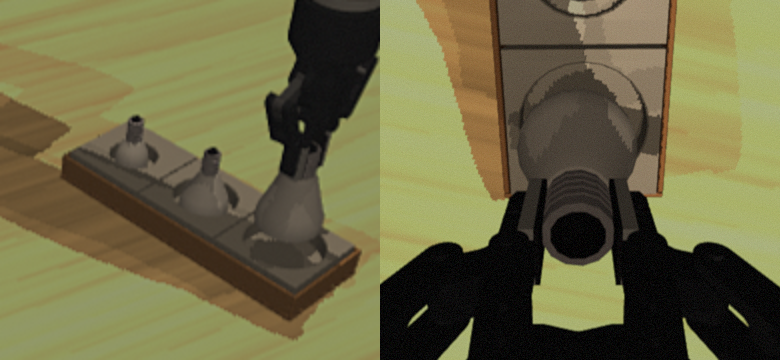

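```bash
python3 -m inch '0 0 0 1 5 0 1;0 0 0 0 10 0 1;0 0 0 0 10 0 1;0 0 0 0 8 0 1;0 0 0 0 5 0 1;0 0 0 0 2 0 1;0 0 0 0 2 0 1;0 0 0 0 0 0 1;0 0 0 0 0 0 1'; python3 go.py cradle_large 0.078
```

```text
clock: 31.58
eef_pos: [0.5917, 0.2746, 0.0788]
tool_rot: [0.44, 0.554, -0.554, -0.439]
ft_force: [-0.4, -0.0, -2.3]
grip_width: 0.0249
t 31.57 tcp [0.5917 0.2746 0.0788] tool d mm [-0.6  0.8  0.1]
 turn to grid deg [0.04 0.12 0.01]
 turn to grid deg [ 1.0000e-02 -1.7988e+02 -6.0000e-02]
 j [ 0.434  0.634  0.208  1.144 -0.     0.205] F [-0.4 -0.  -2.3] w 0.0249
```

```bash
python3 -m inch '0 0 0 0 0.8 0 1;0 0 0 0 0 0 1;0 0 0 0 0 0 0.7;0 0 0 0 0 0 0.5;0 0 0 0 0 0 0.4;0 0 0 0 0 0 0.4;0 0 0 0 0 0 0.4;0 0 0 0 -20 0 0.3;0 0 0 0 -40 0 0.2;0 0 0 0 -45 0 0;0 0 0 0 -20 0 0;0 0 0 0 0 0 0'
python3 -m inch '0 0 0 -40 0 20 0;0 0 0 -50 0 30 0;0 0 0 -50 0 30 0;0 0 0 -50 0 30 0;0 0 0 -50 0 20 0;0 0 0 0 0 0 0;0 0 0 0 0 0 0;0 0 0 0 0 0 0'
python3 - <<'E'
from est import *
from ov import circ
c=bot.camera("scene");a=cv2.resize(c["color"][80:260,320:510],None,fx=2,fy=2)
print({n:[np.round(r["point"],0).tolist() for r in bot.spot_point(n,"scene")[:1]] for n in("cup","tape_roll","pin_lamp_large","pin_lamp_medium")})
cv2.imwrite("pics/sc13.png",c["color"])
c=bot.camera("top");im=cv2.resize(c["color"][190:370,120:310],None,fx=2,fy=2)
off=np.array([120,190])
for k,(r,rc,H) in dict(large=(.032,.0135,.086),medium=(.025,.0085,.072),small=(.018,.0085,.060)).items():
    x,y=est["cradle_"+k];circ(c,im,x,y,.017+.014,r,(0,0,255),2,off);circ(c,im,x,y,.017+H,rc,(255,255,0),2,off)
cv2.imwrite("pics/c13.png",np.hstack([a,im]))
E
```

```text
clock: 33.08
eef_pos: [0.5927, 0.275, 0.2051]
tool_rot: [0.44, 0.555, -0.552, -0.439]
ft_force: [0.2, -0.7, -1.1]
grip_width: 0.0854
clock: 34.08
eef_pos: [0.5193, 0.0124, 0.202]
tool_rot: [-0.439, -0.554, 0.554, 0.439]
ft_force: [-0.5, -0.7, 0.2]
grip_width: 0.0857
{'cup': [[393.0, 338.0]], 'tape_roll': [[258.0, 402.0]], 'pin_lamp_large': [[197.0, 330.0]], 'pin_lamp_medium': [[160.0, 277.0]]}
```

View pics/c13.png

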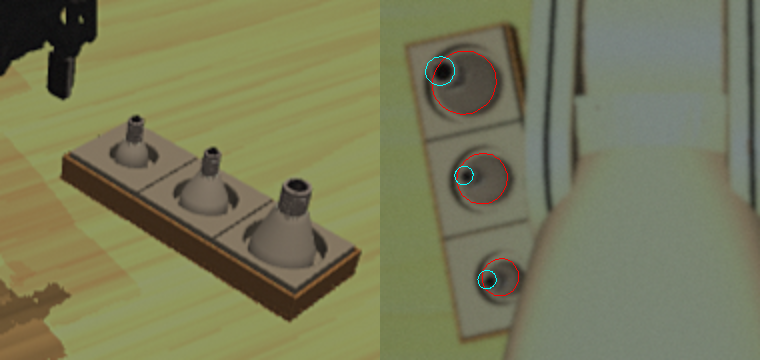

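View pics/sc13.png

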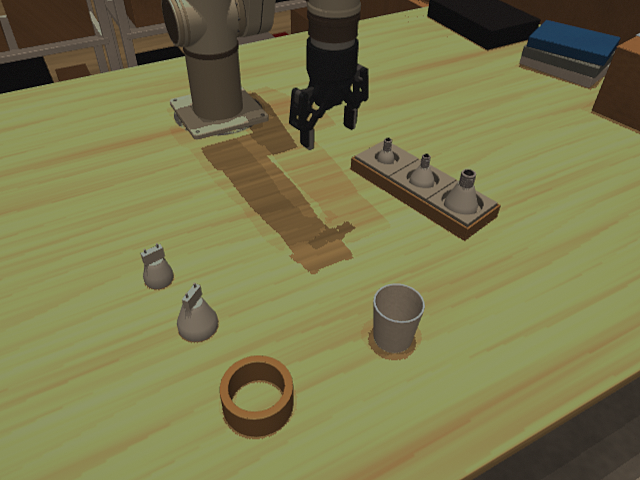

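All three lamps sit upright and centred: the caps fall within about 2 mm of the model circles. The bystanders have not moved and the robot is clear.

```bash
python3 -c "
from workcell import bot
print(bot.job_done())"
```

```text
the job is handed in; nothing more can be done
None
```

All three screw-base lamps are packed face down in their own cradles, and the job was handed in at about 34 s on the robot's clock (the limit is 128 s). I placed the small lamp first, then the medium, then the large. Each was gripped by its cap, carried upright and released within about 1 mm of the recess floor.

**Last checks:**
- **Lamps:** the final scene and top pictures showed all three standing upright in their recesses. The caps lay within about 2 mm of where they should be; the arm hid part of the top view, next to the small cradle.
- **Bystanders:** the pin-base lamps, cup and tape roll show no visible movement. Their detected positions in the scene image are within 1 to 4 pixels of the start, which is detector noise.
- **Robot:** the gripper is open and touching nothing.

**Disagreements:** the camera estimates of the lamp positions first disagreed by up to about 10 mm. One low-confidence detection also mistook the large lamp for the small one. I settled both by comparing outlines and using the wrist view before the first grasp.

No check failed, but job_done reports no verdict, so the official result is unknown.

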